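# Top up a shelf bin and sweep-check that nothing stands above the rim

## Task

Finish packing the grey shelf bin so that it can slide in under the next shelf: put the two white flasks left on the bench upright into its two free places, each on the carton where it fits so that no cap stands above the rim, letting them down rather than dropping them in. Then set the fingertips on the rim at the middle of the bin's front end (the end with the label holder) and sweep them at rim height along the middle of the bin, over all four flasks to the back end, to feel that nothing sticks up. Leave the other things on the bench where they are.

Things in the scene. Friction and masses are not known exactly. Their poses are not given: they have to be found in the camera images.
- bin_rim (a point): middle of the mouth, at rim height, of a grey plastic shelf bin that is open on top and fixed to the bench; x points from its front end to its back end, y across it, z up. In the bin are four places in a row along x, at x = -109.5, -36.5, 36.5 and 109.5 mm: two hold packed flasks, one only the thin carton, one only the thick carton; which is where changes.
- bin: the bin: 300 mm long (x), 120 mm wide (y), 140 mm high, walls and floor 4 mm thick, so 292 x 112 mm inside and the inner floor 136 mm below the rim. Origin at the centre of its underside, axes as at bin_rim.
- bin_front (a point): middle of the top edge of the bin's front end wall (a flat edge 4 mm wide); the front end has the label holder with a blank card and a finger pull on its outside, standing out up to 18 mm, below the rim.
- bin_back (a point): middle of the top edge of the bin's plain back end wall, 296 mm from the front one.
- tall: the taller of the two flasks standing loose on the bench, 114 mm high over all, 290 to 590 g: white rectangular plastic flask with blank paper labels: body 66 mm (its x) by 102 mm (its y), foot bevelled by 5 mm over the lowest 8 mm; the top 24 mm is a round screw cap 36 mm in diameter on the axis, below it a 14 mm high shoulder slopes from the cap out to the body. The same after a half turn. Origin at the centre of its underside, z up.
- squat: the lower of the two flasks standing loose on the bench, 78 mm high over all, 195 to 395 g: white rectangular plastic flask with blank paper labels: body 66 mm (its x) by 102 mm (its y), foot bevelled by 5 mm over the lowest 8 mm; the top 24 mm is a round screw cap 36 mm in diameter on the axis, below it a 14 mm high shoulder slopes from the cap out to the body. The same after a half turn. Origin at the centre of its underside, z up.
- tall_center (a point): point on the tall flask's axis half-way up, 57 mm above its underside; x, y, z as its body's.
- squat_center (a point): point on the squat flask's axis half-way up, 39 mm above its underside; x, y, z as its body's.
- tall_top (a point): centre of the top of the tall flask's cap.
- squat_top (a point): centre of the top of the squat flask's cap.
- thin_carton_top (a point): flat cardboard carton with a paper tape band, 68 x 104 x 16 mm, lying loose on the floor of the bin in one of the places, nothing on it. Point at the centre of its top, 120 mm below the rim; its x and y lie along the bin's.
- thick_carton_top (a point): cardboard carton with a paper tape band, 68 x 104 x 52 mm, lying loose on the floor of the bin in another place, nothing on it. Point at the centre of its top, 84 mm below the rim; its x and y lie along the bin's.
- packed_a_top (a point): one of two flasks already packed, the same shape but 130 mm high, standing loose on the bin's floor with its 102 mm side across the bin. Point at the centre of its cap's top, 6 mm below the rim.
- packed_b_top (a point): the other flask already packed, the same as packed_a.
- tub_center (a point): bystander: round white tub with lid, 124 mm in diameter, 109 mm high; its centre.
- brush_center (a point): bystander: wooden grooming brush lying bristles down, 56 x 165 x 52 mm; its centre.
- tape_center (a point): bystander: roll of paper tape lying flat, 96 mm in diameter, 48 mm high; its centre.
- hoof_pick_center (a point): bystander: hoof pick with black handle and bent steel hook, about 145 mm long, 20 mm thick; middle of its handle.
Not all that is in view belongs to the job. Leave any blue or green look-alike of the squat alone.

How it is judged:
On the way, in this order (a step that is already met when the one before it is completed fails the run):
1. both flasks stand in the bin on their cartons, below the rim, and are let go (x of tall_top in the frame of bin_rim between -0.15 and 0.15 m and y of tall_top in the frame of bin_rim between -0.06 and 0.06 m and x of squat_top in the frame of bin_rim between -0.15 and 0.15 m and y of squat_top in the frame of bin_rim between -0.06 and 0.06 m and x of packed_a_top in the frame of bin_rim between -0.15 and 0.15 m and y of packed_a_top in the frame of bin_rim between -0.06 and 0.06 m and x of packed_b_top in the frame of bin_rim between -0.15 and 0.15 m and y of packed_b_top in the frame of bin_rim between -0.06 and 0.06 m and horizontal distance between tall_center and thin_carton_top below 0.02 m and horizontal distance between squat_center and thick_carton_top below 0.02 m and z of each of tall_top, squat_top, packed_a_top, packed_b_top in the frame of bin_rim below -0.001 m and angle between each of tall_top, squat_top, packed_a_top, packed_b_top's own z axis and vertical below 0.1 rad and contact force between the fingers and tall below 0.1 N and contact force between the fingers and squat below 0.1 N), for 0.2 s.
2. the fingertips touch the rim at the middle of the bin's front end (contact force between the fingers and bin above 0.3 N and x of the grasp point in the frame of bin_rim between -0.175 and -0.134 m and z of the grasp point in the frame of bin_rim between 0 and 0.036 m and y of the grasp point in the frame of bin_rim between -0.02 and 0.02 m), for 0.02 s.
3. the fingertips pass at rim height over the first place, counted from the front (x of the grasp point in the frame of bin_rim between -0.1285 and -0.0905 m and z of the grasp point in the frame of bin_rim between 0 and 0.036 m and y of the grasp point in the frame of bin_rim between -0.02 and 0.02 m), for 0.02 s.
4. the fingertips pass at rim height over the second place, counted from the front (x of the grasp point in the frame of bin_rim between -0.0555 and -0.0175 m and z of the grasp point in the frame of bin_rim between 0 and 0.036 m and y of the grasp point in the frame of bin_rim between -0.02 and 0.02 m), for 0.02 s.
5. the fingertips pass at rim height over the third place, counted from the front (x of the grasp point in the frame of bin_rim between 0.0175 and 0.0555 m and z of the grasp point in the frame of bin_rim between 0 and 0.036 m and y of the grasp point in the frame of bin_rim between -0.02 and 0.02 m), for 0.02 s.
6. the fingertips pass at rim height over the last place, counted from the front (x of the grasp point in the frame of bin_rim between 0.0905 and 0.1285 m and z of the grasp point in the frame of bin_rim between 0 and 0.036 m and y of the grasp point in the frame of bin_rim between -0.02 and 0.02 m), for 0.02 s.
7. the fingertips reach the back wall at rim height (x of the grasp point in the frame of bin_rim between 0.131 and 0.19 m and z of the grasp point in the frame of bin_rim between 0 and 0.036 m and y of the grasp point in the frame of bin_rim between -0.02 and 0.02 m), for 0.02 s.
At the end, for the whole second after the job is handed in: All four flasks are inside the bin: the tall flask stands over the thin carton and the squat flask over the thick carton (axes within 20 mm of the carton's centre), all four are upright within 0.1 rad, every cap's top is at least 1 mm below the rim, and the two flasks are at rest and let go (x of tall_top in the frame of bin_rim between -0.15 and 0.15 m and y of tall_top in the frame of bin_rim between -0.06 and 0.06 m and x of squat_top in the frame of bin_rim between -0.15 and 0.15 m and y of squat_top in the frame of bin_rim between -0.06 and 0.06 m and x of packed_a_top in the frame of bin_rim between -0.15 and 0.15 m and y of packed_a_top in the frame of bin_rim between -0.06 and 0.06 m and x of packed_b_top in the frame of bin_rim between -0.15 and 0.15 m and y of packed_b_top in the frame of bin_rim between -0.06 and 0.06 m and horizontal distance between tall_center and thin_carton_top below 0.02 m and horizontal distance between squat_center and thick_carton_top below 0.02 m and z of each of tall_top, squat_top, packed_a_top, packed_b_top in the frame of bin_rim below -0.001 m and angle between each of tall_top, squat_top, packed_a_top, packed_b_top's own z axis and vertical below 0.1 rad and linear speed of each of tall, squat below 0.02 m/s); the robot touches nothing.
It fails at once if the tall flask is dropped into the bin (falls from more than about 25 mm) (x of tall_top in the frame of bin_rim between -0.15 and 0.15 m and y of tall_top in the frame of bin_rim between -0.06 and 0.06 m and z of tall_top in the frame of bin_rim below 0.06 m and linear speed of tall above 0.75 m/s).
It fails at once if the squat flask is dropped into the bin (falls from more than about 25 mm) (x of squat_top in the frame of bin_rim between -0.15 and 0.15 m and y of squat_top in the frame of bin_rim between -0.06 and 0.06 m and z of squat_top in the frame of bin_rim below 0.06 m and linear speed of squat above 0.75 m/s).
It fails at once if the tub, brush, tape roll or hoof pick on the bench is moved more than 25 mm (distance of any of tub_center, brush_center, tape_center, hoof_pick_center from where it was at the start of the episode above 0.025 m).
It also fails if it takes over 72 s, if anything falls off the work surface, if the arm or the gripper's body presses on something with over 40 N, if the wrist force passes 120 N, or if a joint passes its speed limit or range.

## Robot

A 6-joint arm with a two-finger parallel gripper is mounted at the origin on the work surface. World frame = base frame: x ahead of the robot, y to its left, z up, the work surface at z = 0. Lengths are in m, angles in rad, forces in N, time in s.
With the tool pointing down it reaches from about 0.3 to 0.95 m from the base axis. Payload 3.1 kg.
Tool frame: the origin (TCP) lies at the very end of the fingers, on their centre line; the grasp point (between the pads) lies 19 mm behind it; z points along the fingers, y is the direction in which the jaws open and shut (so a half turn about z gives the same grasp; the last joint's range is limited). The gripper opens to 85 mm and grips with 20 to 120 N. Pads are 22 mm wide; open, the fingers measure 114 mm over their backs; the gripper's body (76 mm by 85 mm) begins 54 mm behind the grasp point. The pads swing forward as they close: fully open they stand 13 mm farther back than shut.
Start: joints at [-1.189, 0.308, 1.634, -0, 1.2, -0.07], TCP at [0.273, -0.562, 0.231] pointing down, gripper open.
Joint ranges: [-3.06, 3.06], [-0.79, 1.96], [0.05, 2.63], [-1.19, 4.34], [0.05, 2.64], [-2.94, 2.94]. Speed limits (rad/s): [2.79, 2.79, 3.14, 3.14, 3.14, 3.14].

## Interface

Orientations are given as a 3x3 rotation matrix whose columns are the frame's x, y, z axes.
In Python, from bench import arm gives the robot as it stands. The module is installed in compiled form; this text tells all that it offers.
- The arm moves only by the tool servo_tool, never from a script. Its argument "deltas" is a list of rows, each an object with "translation": the shift along the tool's x, y, z in mm, a list of three; "twist": the turn, a rotation vector about the tool's x, y, z in degrees, a list of three; "hand": the finger opening in mm, from 0 to 85.4. In form: [{"translation": [x, y, z], "twist": [rx, ry, rz], "hand": hand}, ...]. A call has 1 to 12 rows; each row is the pose to reach, as a shift and turn from the pose measured when the call began, along the tool's axes at that moment; what a row does not reach only later rows make up. A row lasts 1/12 s, in which the tool goes at most 41.7 mm and 7.16 degrees, less where a joint would pass 70% of its speed; a pose out of reach is approached as far as the arm can. A call with a gripper value outside its range is refused whole. The fingers move at their own pace and stop on an object; "grip_force" is the grip in N (left out, the last holds). Time passes only in rows, so rows that repeat a pose let the fingers close. It gives the time, the measured TCP pose, the force and the opening at its end, in the units of the state.
- arm.observe(): the state, without advancing time (a new reading comes with each control period).
- arm.snapshot(name): name is "scene" or "top" or "wrist"; returns (picture, depth): 480x640x3 uint8, red, green, blue; 480x640 float32, m along the optical axis (not along the pixel's ray), 0 where there is no reading.
- arm.camera_params(name): a dict with "fovy" (degrees; the focal length in pixels is half the picture's height over the tangent of half this angle, whatever the lens; pixels are square), "cx", "cy" (the principal point, pixels), "origin" and "orientation" of the camera in the world. Camera axes: x right, y up, looking along -z (the intrinsics and any distortion apply to the point x, -y, -z); pixel columns grow to the right and rows downward; lengths in m; the calibration is good to about 2 mm. A picture is of the moment at which its call begins: read the wrist's pose just before it. camera_params takes no time and is no camera call; for the wrist camera it gives the pose at the moment of the call.
- arm.finish_job(): hands the job in, once; it reports no verdict.
The state is a dict: "time": time; "q": joint angles; "joint_velocities": joint speeds; "tau": joint torques, N m; "tcp_pos": TCP position; "tcp_rot": TCP orientation; "wrist_force": force on the tool from outside, world axes, zero at the start; "wrist_torque": the same for the moment, N m; "grip_width": finger opening in m.
Only numpy, scipy, OpenCV 4.12 (cv2) and the standard library are available. Lean on these libraries where they do the work, as an engineer would, in place of code of your own. Each camera call takes 0.05 s, during which the arm holds its last target. There are 200 camera calls.

## Working session

There is one attempt and no reset: what is moved stays moved. The work goes in short steps, Python scripts to look and compute and a tool call to move; the robot and the scene stay as the last step left them, time stands still between calls to the robot, and variables do not carry over. Pictures are saved under pics/ and viewed, about 8 in all and at most 12, crops included, and the job is handed in when it is done.

Besides the shell and the picture viewer there is one more tool, called after ">>>" in YAML: its name, and indented under it one key for each argument. servo_tool: Moves the arm, as the interface text tells. Its arguments: {"type":"object","properties":{"deltas":{"type":"array","items":{"type":"object","properties":{"translation":{"type":"array","items":{"type":"number"}},"twist":{"type":"array","items":{"type":"number"}},"hand":{"type":"number"}}}},"grip_force":{"type":"number"}},"required":["deltas"]}

```bash
mkdir -p pics && cat > h.py <<'E'
import numpy as np, cv2
from bench import arm
def K(n):
    p=arm.camera_params(n); f=240/np.tan(np.radians(p['fovy'])/2)
    return p,f
def pts(n,depth,p,f):
    v,u=np.mgrid[0:480,0:640]
    c=np.stack([(u-p['cx'])/f*depth,-(v-p['cy'])/f*depth,-depth],-1)
    return c@np.array(p['orientation']).T+np.array(p['origin'])
def shot(n,name):
    p,f=K(n); im,d=arm.snapshot(n); cv2.imwrite('pics/%s.png'%name,im[:,:,::-1]); np.savez('pics/%s.npz'%name,im=im,d=d,P=pts(n,d,p,f)); return im,d,pts(n,d,p,f)
E
python3 - <<'E'
from h import *
for n in('top','scene'):
    im,d,P=shot(n,n+'0'); p,f=K(n); print(n,p,f,(d==0).mean(),[k for k in p])
a=cv2.imread('pics/top0.png');b=cv2.imread('pics/scene0.png')
E
```

```text
top {'fovy': 45.74976047763442, 'cx': 318.9142802046201, 'cy': 239.18539296623467, 'origin': array([ 0.37560553, -0.04219677,  1.49299215]), 'orientation': array([[-0.00722783,  0.99073697, -0.13560238],
       [-0.99996795, -0.00762788, -0.00243082],
       [-0.00344266,  0.13558046,  0.99076036]])} 568.855204391514 0.004124348958333334 ['fovy', 'cx', 'cy', 'origin', 'orientation']
scene {'fovy': 52.758950995904094, 'cx': 322.69598540303514, 'cy': 238.69493740488173, 'origin': array([1.33663007, 0.34053603, 0.8387717 ]), 'orientation': array([[-0.44308361, -0.59119273,  0.67391993],
       [ 0.89631611, -0.27775582,  0.34564307],
       [-0.01715649,  0.75719407,  0.65296462]])} 483.91204309916344 0.004016927083333333 ['fovy', 'cx', 'cy', 'origin', 'orientation']
```

View pics/top0.png

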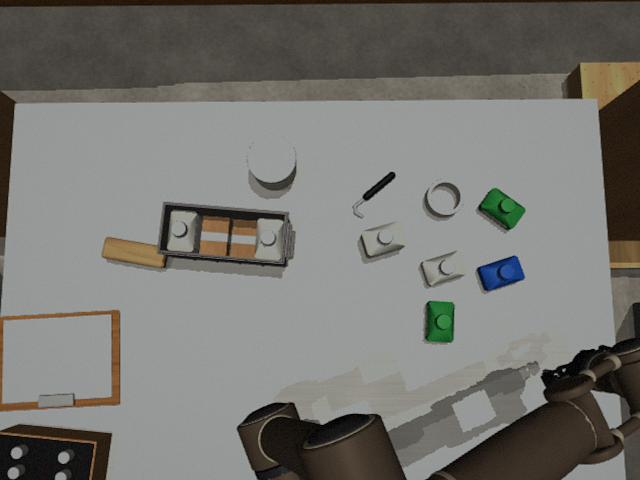

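View pics/scene0.png

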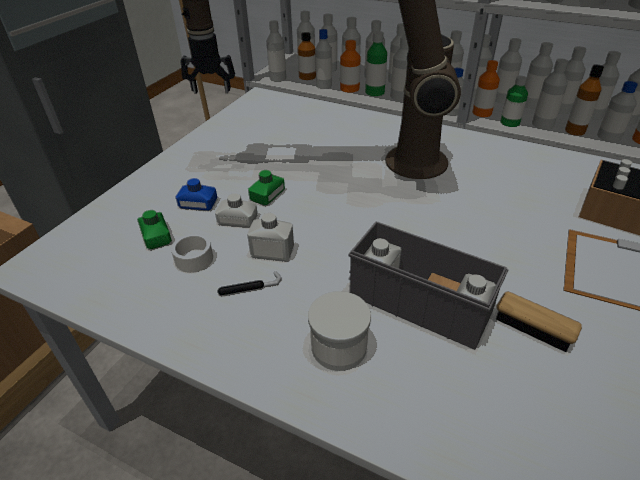

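Top view: the two white flasks are at (383,239), which looks taller, and (443,268). The green look-alikes are at (502,208) and (440,322), and the blue one is at (501,273). The bin is at (226,234), with its label end at the right (world -y). The packed flasks are in places 1 and 4, so the cartons are in 2 and 3. Next I measure.

```bash
cat > m.py <<'E'
from h import *
Z=np.load('pics/top0.npz');im,d,P=Z['im'],Z['d'],Z['P']
def box(u0,u1,v0,v1): 
    m=np.zeros((480,640),bool); m[v0:v1,u0:u1]=1; return m
z=P[...,2]
print('table z',np.median(z[300:400,150:230]))
for n,b in dict(A=box(355,410,215,262),B=box(415,470,245,292)).items():
    q=b&(z>0.015); print(n,'zmax',np.percentile(z[q],99))
    zt=np.percentile(z[q],99)
    cap=b&(z>zt-0.012); print(' cap',P[cap].mean(0),cap.sum(), (P[cap].max(0)-P[cap].min(0)))
    body=b&(z>zt-0.045)&(z>0.02)
    r=cv2.minAreaRect(P[body][:,:2].astype(np.float32)*1000); print(' body',r)
b=box(150,300,195,275)
rim=b&(z>0.134)&(z<0.155)
x=P[rim]; print('rimpts',len(x),np.median(x[:,2])); r=cv2.minAreaRect(x[:,:2].astype(np.float32)*1000); print(r,cv2.boxPoints(r))
for n,b in dict(p4=box(170,195,220,240),c3=box(206,226,226,248),c2=box(232,252,226,248),p1=box(258,280,230,250)).items():
    q=P[b]; print(n,np.median(q[:,2]),np.percentile(q[:,2],[5,95]),np.median(q,0))
for n,(u,v) in dict(tub=(272,160),tape=(443,198),pick=(375,190),brush=(135,252),g1=(502,208),g2=(440,322),bl=(501,273)).items(): print(n,P[v,u])
c=cv2.cvtColor(im,cv2.COLOR_RGB2BGR)
cv2.imwrite('pics/crop1.png',np.hstack([cv2.resize(c[195:275,140:300],(800,400),interpolation=cv2.INTER_CUBIC)]))
E
python3 m.py
```

```text
table z -0.001111004268828264
A zmax 0.12011727997779267
 cap [ 0.56290314 -0.19425972  0.16870476] 177 [0.21344385 0.17628894 1.38465288]
 body ((509.3671875, -128.01364135742188), (93.68880462646484, 303.7256164550781), 40.17398452758789)
B zmax 1.4929921505466368
 cap [ 0.37560553 -0.04219677  1.49299215] 13 [0. 0. 0.]
 body ((375.60552978515625, -42.196773529052734), (0.0, 0.0), 0.0)
rimpts 955 0.13771135824524938
((579.310546875, 194.48020935058594), (307.3529968261719, 127.86795806884766), 84.76446533203125) [[501.6203   47.27884]
 [628.9548   35.61087]
 [657.0008  341.68158]
 [529.6663  353.34955]]
p4 0.1100425771644985 [0.09784368 0.13622267] [0.58938449 0.29439989 0.11004258]
c3 0.05515097038926653 [0.05013448 0.06024508] [0.58118553 0.22507984 0.05515097]
c2 0.01944816964632512 [0.0139886  0.02500439] [0.58592397 0.16325176 0.01944817]
p1 0.1119225996263632 [0.10189124 0.13679685] [0.56286243 0.08366192 0.1119226 ]
tub [0.7666164  0.07739547 0.10702661]
tape [ 0.68773916 -0.37024568  0.00374907]
pick [ 0.70833519 -0.1882605   0.01548665]
brush [0.54430139 0.43330304 0.04459717]
g1 [ 0.64496026 -0.50142673  0.07946822]
g2 [ 0.36139158 -0.3347717   0.07948971]
bl [ 0.48094292 -0.49131533  0.07720521]
```

```bash
python3 - <<'E'
from h import *
Z=np.load('pics/top0.npz');im,P,d=Z['im'],Z['P'],Z['d']
z=np.where(d>0,P[...,2],-1)
def box(u0,u1,v0,v1): 
    m=np.zeros((480,640),bool); m[v0:v1,u0:u1]=1; return m
for n,b in dict(A=box(355,410,215,262),B=box(415,470,245,292)).items():
    q=b&(z>0.015)&(z<.2); zt=np.percentile(z[q],98); print(n,zt)
    cap=b&(z>zt-0.01)&(z<.2); print(' cap',np.median(P[cap],0),P[cap].min(0),P[cap].max(0))
    for hb in (38,):
        body=b&(z>zt-hb*.001-.004)&(z<.2)
        r=cv2.minAreaRect(P[body][:,:2].astype(np.float32)*1000); print(' body',r)
b=box(150,300,195,275)
rim=(b&(z>0.130)&(z<0.155)).astype(np.uint8)
# edge lines of long sides: fit via contour per-side, outer corner
pp=P[rim>0][:,:2]*1000; c,ang=np.array([579.3,194.5]),np.radians(84.76)
R=np.array([[np.cos(ang),np.sin(ang)],[-np.sin(ang),np.cos(ang)]])
l=(pp-c)@R.T
for s in(1,-1):
    m=(abs(l[:,1]-s*58)<8)&(abs(l[:,0])<135); k=np.polyfit(l[m,0],l[m,1],1); print('long',s,k,m.sum())
for s in(1,-1):
    m=(abs(l[:,0]-s*148)<8)&(abs(l[:,1])<50); print('end',s,np.median(l[m,0]),m.sum())
for n,b in dict(p4=box(165,200,212,250),p1=box(253,286,220,262)).items():
    m=b&(z>.122)&(z<.145); 
    q=(P[m][:,:2]*1000-c)@R.T; k=(abs(q[:,1])<40)&(abs(q[:,0])<135); print(n,q[k].mean(0),q[k].min(0),q[k].max(0))
bgr=cv2.cvtColor(im,cv2.COLOR_RGB2BGR)
cv2.imwrite('pics/crop1.png',np.vstack([cv2.resize(bgr[200:272,150:310],(800,360),interpolation=2),cv2.resize(bgr[210:296,350:542],(536,240),interpolation=2).copy() if 0 else np.pad(cv2.resize(bgr[210:296,350:542],(536,240)),((0,0),(0,264),(0,0)))]))
s=arm.observe(); print(s['tcp_pos'],s['tcp_rot'],s['grip_width'],s['time'])
E
```

```text
A 0.11752088947725826
 cap [ 0.57065777 -0.20045342  0.11362952] [ 0.55357688 -0.21848572  0.10760466] [ 0.58918304 -0.18341436  0.12278701]
 body ((570.6992797851562, -200.4606170654297), (66.31175231933594, 101.79986572265625), 16.2208194732666)
B 0.08135841035401295
 cap [ 0.49689462 -0.3568004   0.07810733] [ 0.47974347 -0.37534683  0.07135998] [ 0.51503536 -0.33919663  0.08660123]
 body ((497.72705078125, -356.9195251464844), (65.90237426757812, 102.93671417236328), 16.78196144104004)
long 1 [-1.58179808e-03  5.95493605e+01] 383
long -1 [-3.58227936e-04 -5.92374146e+01] 363
end 1 147.84782318623763 145
end -1 -149.35172196531036 145
p4 [107.86925317  -0.65584768] [ 90.7661575  -18.18205264] [126.91080318  16.34325099]
p1 [-108.75715909    2.13845931] [-125.92082568  -15.55376021] [-90.09126134  19.16633837]
[ 0.27256619 -0.56159435  0.23012913] [[ 8.99658579e-01  4.36593430e-01 -7.85775138e-04]
 [ 4.36594105e-01 -8.99656362e-01  2.00454032e-03]
 [ 1.68241534e-04 -2.14646669e-03 -9.99997682e-01]] 0.08563828425960401 0.1
```

View pics/crop1.png

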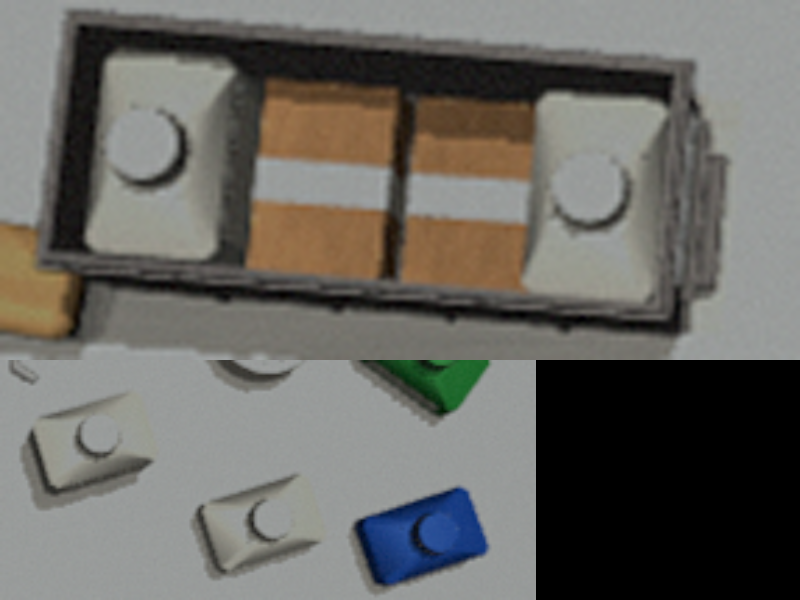

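The crop confirms it. The bin's thick carton (z about 55 mm) is in place 3, and the thin one (about 19 mm) is in place 2. The white flask at left is tall (measured about 0.116 m) and the one at right is squat (about 0.080 m); blue and green are the look-alikes. I'll grip by the caps with the jaws along the flask's long side, starting with the tall one.

```bash
cat > go.py <<'E'
import sys
from h import *
from scipy.spatial.transform import Rotation as Ro
# world x y z (mm), tool-y azimuth (deg) -> tool-frame delta
def go(x,y,z,az):
    s=arm.observe(); p=np.array(s['tcp_pos'])*1000; R=np.array(s['tcp_rot'])
    a=np.radians(az); ty=np.array([np.cos(a),np.sin(a),0]); tz=np.array([0,0,-1.]); T=np.stack([np.cross(ty,tz),ty,tz],1)
    print('t',round(s['time'],2),'p',p.round(1),'az',np.degrees(np.arctan2(R[1,1],R[0,1])).round(2),'w',round(s['grip_width']*1000,1),'F',np.round(s['wrist_force'],1))
    print('trans',(R.T@(np.array([x,y,z])-p)).round(1),'twist',np.degrees(Ro.from_matrix(R.T@T).as_rotvec()).round(2))
if __name__=='__main__': go(*map(float,sys.argv[1:]))
E
python3 go.py 570.7 -200.5 160 -73.8
```

```text
t 0.1 p [ 272.6 -561.6  230.1] az -64.11 w 85.6 F [ 0.5 -0.3  0.3]
trans [ 425.9 -194.5   70.6] twist [-0.12  0.    9.69]
```

>>> servo_tool:
  deltas:
    - {"translation": [36,-16,6],"twist": [0,0,1],"hand": 60}
    - {"translation": [72,-33,12],"twist": [-0.1,0,2],"hand": 60}
    - {"translation": [108,-49,18],"twist": [-0.1,0,3],"hand": 60}
    - {"translation": [144,-66,24],"twist": [-0.1,0,4],"hand": 60}
    - {"translation": [180,-82,30],"twist": [-0.1,0,5],"hand": 60}
    - {"translation": [216,-99,36],"twist": [-0.1,0,6],"hand": 60}
    - {"translation": [252,-115,42],"twist": [-0.1,0,7],"hand": 60}
    - {"translation": [288,-131,48],"twist": [-0.1,0,8],"hand": 60}
    - {"translation": [324,-148,54],"twist": [-0.1,0,8.5],"hand": 60}
    - {"translation": [360,-164,60],"twist": [-0.1,0,9],"hand": 60}
    - {"translation": [394,-180,66],"twist": [-0.1,0,9.7],"hand": 60}
    - {"translation": [426,-194.5,70],"twist": [-0.1,0,9.7],"hand": 60}

```text
time: 1.1
tcp_pos: [0.5712, -0.1981, 0.1594]
tcp_rot: [[0.96, 0.279, -0.002], [0.279, -0.96, 0.001], [-0.001, -0.002, -1.0]]
wrist_force: [-0.3, -0.2, 0.4]
grip_width: 0.0599
```

```bash
python3 go.py 570.7 -200.5 92 -73.8; python3 -c "
from h import *
shot('wrist','w1')"
```

```text
t 1.1 p [ 571.2 -198.1  159.4] az -73.8 w 59.9 F [-0.3 -0.2  0.4]
trans [-1.1  2.2 67.4] twist [-0.09  0.07 -0.  ]
```

View pics/w1.png

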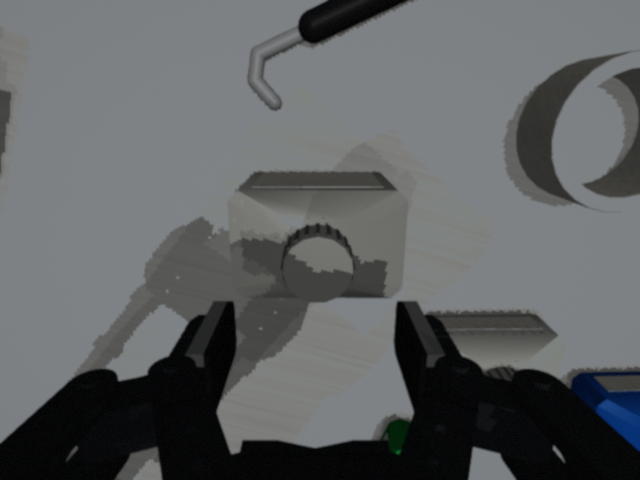

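The wrist view shows the tall flask's cap at (318,263), centred between the fingertips (235 and 395). The flask is square to the jaws, so I descend and grip.

>>> servo_tool:
  deltas:
    - {"translation": [-1,2,20],"twist": [-0.1,0.1,0],"hand": 60}
    - {"translation": [-1,2,40],"twist": [-0.1,0.1,0],"hand": 60}
    - {"translation": [-1,2,58],"twist": [-0.1,0.1,0],"hand": 60}
    - {"translation": [-1,2,67],"twist": [-0.1,0.1,0],"hand": 60}
    - {"translation": [-1,2,67],"twist": [-0.1,0.1,0],"hand": 30}
    - {"translation": [-1,2,67],"twist": [-0.1,0.1,0],"hand": 25}
    - {"translation": [-1,2,67],"twist": [-0.1,0.1,0],"hand": 25}
    - {"translation": [-1,2,67],"twist": [-0.1,0.1,0],"hand": 25}
    - {"translation": [-1,2,67],"twist": [-0.1,0.1,0],"hand": 25}
    - {"translation": [-1,2,67],"twist": [-0.1,0.1,0],"hand": 25}
  grip_force: 60

```text
time: 1.98
tcp_pos: [0.5744, -0.1949, 0.0922]
tcp_rot: [[0.96, 0.281, 0.004], [0.281, -0.96, 0.004], [0.005, -0.003, -1.0]]
wrist_force: [-0.2, 0.3, -4.3]
grip_width: 0.0339
```

>>> servo_tool:
  deltas:
    - {"translation": [0,0,-8],"twist": [0,0,0],"hand": 25}
    - {"translation": [0,0,-25],"twist": [0,0,0],"hand": 25}
    - {"translation": [0,0,-50],"twist": [0,0,0],"hand": 25}
    - {"translation": [0,0,-75],"twist": [0,0,0],"hand": 25}
    - {"translation": [0,0,-100],"twist": [0,0,0],"hand": 25}
    - {"translation": [0,0,-125],"twist": [0,0,0],"hand": 25}
    - {"translation": [0,0,-150],"twist": [0,0,0],"hand": 25}
    - {"translation": [0,0,-168],"twist": [0,0,0],"hand": 25}
    - {"translation": [0,0,-175],"twist": [0,0,0],"hand": 25}
    - {"translation": [0,0,-175],"twist": [0,0,0],"hand": 25}

```text
time: 2.82
tcp_pos: [0.5751, -0.1962, 0.2704]
tcp_rot: [[0.96, 0.282, 0.009], [0.282, -0.96, 0.002], [0.01, 0.0, -1.0]]
wrist_force: [0.9, -0.2, -3.8]
grip_width: 0.0341
```

```bash
python3 go.py 575.7 157.5 270 -5.3
```

```text
t 2.82 p [ 575.1 -196.2  270.4] az -73.65 w 34.1 F [ 0.9 -0.2 -3.8]
trans [ 100.2 -339.2    1.3] twist [  0.35  -0.47 -68.35]
```

>>> servo_tool:
  deltas:
    - {"translation": [5,-17,0],"twist": [0,0,-3],"hand": 25}
    - {"translation": [13,-45,0],"twist": [0,0,-9],"hand": 25}
    - {"translation": [22,-75,0],"twist": [0.1,-0.1,-15],"hand": 25}
    - {"translation": [31,-105,0],"twist": [0.1,-0.1,-21],"hand": 25}
    - {"translation": [40,-136,0],"twist": [0.2,-0.2,-27],"hand": 25}
    - {"translation": [49,-166,0],"twist": [0.2,-0.2,-33],"hand": 25}
    - {"translation": [58,-197,0],"twist": [0.2,-0.3,-39],"hand": 25}
    - {"translation": [67,-227,0],"twist": [0.3,-0.3,-45],"hand": 25}
    - {"translation": [76,-257,1],"twist": [0.3,-0.4,-51],"hand": 25}
    - {"translation": [85,-288,1],"twist": [0.3,-0.4,-57],"hand": 25}
    - {"translation": [94,-318,1],"twist": [0.3,-0.5,-63],"hand": 25}
    - {"translation": [98,-332,1],"twist": [0.3,-0.5,-67],"hand": 25}

```text
time: 3.82
tcp_pos: [0.5739, 0.1539, 0.2679]
tcp_rot: [[0.109, 0.994, -0.004], [0.994, -0.109, 0.001], [0.001, -0.004, -1.0]]
wrist_force: [0.5, -0.6, -4.6]
grip_width: 0.0343
```

>>> servo_tool:
  deltas:
    - {"translation": [0,0,0],"twist": [0,0,0],"hand": 25}
    - {"translation": [0,0,0],"twist": [0,0,0],"hand": 25}
    - {"translation": [0,0,0],"twist": [0,0,0],"hand": 25}

```text
time: 4.07
tcp_pos: [0.5728, 0.1529, 0.2661]
tcp_rot: [[0.11, 0.994, -0.007], [0.994, -0.11, -0.0], [-0.001, -0.007, -1.0]]
wrist_force: [-0.1, -0.9, -3.7]
grip_width: 0.034
```

```bash
python3 go.py 575.7 157.5 270 -5.3; python3 -c "
from h import *
shot('wrist','w2')"; python3 go.py 575.7 157.5 270 -5.3
```

```text
t 4.07 p [572.8 152.9 266.1] az -6.32 w 34.0 F [-0.1 -0.9 -3.7]
trans [ 4.8  2.4 -4. ] twist [-0.4   0.06 -1.02]
t 4.12 p [573.3 152.5 266.6] az -6.36 w 34.0 F [-0.7 -0.7 -3.3]
trans [ 5.2  1.9 -3.4] twist [-0.34  0.04 -1.06]
```

View pics/w2.png

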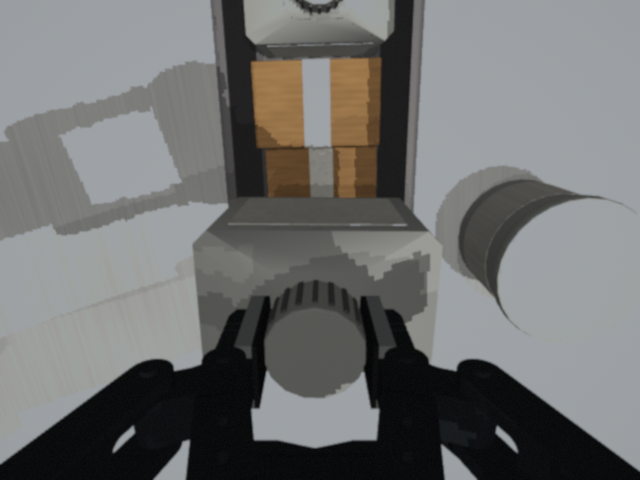

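The wrist view shows the flask hanging level and square to the jaws (body edge row 225, columns 228 to 408). Its cap is at (315,345), and the bin with the thick carton at (317,100) lies behind. Next I measure the cap against the bin from this one view.

```bash
python3 - <<'E'
from h import *
Z=np.load('pics/w2.npz');P,d=Z['P'],Z['d']; z=np.where(d>0,P[...,2],-1)*1000
s=arm.observe();t=s['tcp_pos']*1000;R=np.array(s['tcp_rot'])
m=np.zeros(z.shape,bool); m[270:420,255:375]=1
print('z hist cap',np.percentile(z[m],[50,90,97]), 'at',z[350,315])
zt=z[350,315]; k=m&(abs(z-zt)<4); q=P[k][:,:2]*1000
ct,n=cv2.connectedComponents(k.astype(np.uint8)); k=n==n[350,315]; q=P[k][:,:2]*1000
print('cap',cv2.minEnclosingCircle(q.astype(np.float32)),q.mean(0),'rel tool',R[:,:2].T@(np.r_[q.mean(0),t[2]]-t))
# body slab
b=np.zeros(z.shape,bool); b[195:330,185:450]=1; k=b&(z>zt-44)&(z<zt-20)
q=P[k][:,:2]*1000; l=q@R[:2,:2]; print('body tool-y range',np.percentile(l[:,1],[0.5,99.5]),'tool-x max',np.percentile(l[:,0],99.5),'tcp',t[:2]@R[:2,:2])
r=cv2.minAreaRect(q.astype(np.float32));print(r)
# bin rim sides
c=np.array([579.1,193.8]);a=np.radians(84.7);B=np.array([[np.cos(a),np.sin(a)],[-np.sin(a),np.cos(a)]])
k=(z>134)&(z<147); k[230:]=0; L=(P[k][:,:2]*1000-c)@B.T
for sgn in(1,-1):
    w=abs(L[:,1]-sgn*58)<8; print('wall',sgn,w.sum(),np.polyfit(L[w,0],L[w,1],1))
k=(abs(z-56)<6); k[150:]=0; k[:50]=0;k[:,:240]=0;k[:,390:]=0; L=(P[k][:,:2]*1000-c)@B.T; print('thick',k.sum(),np.percentile(L,[1,99],axis=0),L.mean(0))
k=(abs(z-134)<5); k[20:]=0;k[:,:280]=0;k[:,360:]=0; L=(P[k][:,:2]*1000-c)@B.T; print('p4cap', len(L) and (L.min(0),L.max(0)))
E
```

```text
z hist cap [288.32189899 290.8098085  303.14444745] at 289.57950548416557
cap ((573.3612670898438, 153.76046752929688), 22.146860122680664) [573.24605226 151.95568315] rel tool [-0.5858382   0.05135266]
body tool-y range [502.79681748 603.64476624] tool-x max 244.97404628173064 tcp [215.08360304 552.83253291]
((574.5074462890625, 160.3651885986328), (45.63329315185547, 102.77132415771484), 84.39852142333984)
wall 1 2458 [-2.33443859e-04  5.80290232e+01]
wall -1 2515 [ 2.97968941e-03 -5.98501652e+01]
thick 11726 [[  4.31158157 -56.83692333]
 [ 77.85830144  55.16823033]] [39.44271583  0.65992936]
p4cap (array([ 92.40095424, -13.58056993]), array([97.10580719,  9.25823809]))
```

```bash
python3 go.py 576.2 158.5 250 -6
```

```text
t 4.12 p [573.3 152.5 266.6] az -6.36 w 34.0 F [-0.7 -0.7 -3.3]
trans [ 6.3  2.4 16.6] twist [-0.34  0.04 -0.36]
```

>>> servo_tool:
  deltas:
    - {"translation": [3,1,2],"twist": [-0.3,0,-0.4],"hand": 25}
    - {"translation": [6,2.4,6],"twist": [-0.4,0,-0.4],"hand": 25}
    - {"translation": [7,2.6,12],"twist": [-0.4,0,-0.4],"hand": 25}
    - {"translation": [7,2.6,14],"twist": [-0.4,0,-0.4],"hand": 25}
    - {"translation": [7,2.6,14],"twist": [-0.4,0,-0.4],"hand": 25}
    - {"translation": [7,2.6,14],"twist": [-0.4,0,-0.4],"hand": 25}

```text
time: 4.62
tcp_pos: [0.5763, 0.1589, 0.2521]
tcp_rot: [[0.104, 0.995, 0.0], [0.995, -0.104, -0.001], [-0.001, 0.0, -1.0]]
wrist_force: [0.5, 0.5, -3.7]
grip_width: 0.0341
```

```bash
python3 go.py 576.2 158.5 112 -6
```

```text
t 4.62 p [576.3 158.9 252.1] az -5.98 w 34.1 F [ 0.5  0.5 -3.7]
trans [-3.000e-01 -1.000e-01  1.401e+02] twist [0.01 0.07 0.02]
```

Spot on. I lower it in two stages, watching the force.

>>> servo_tool:
  deltas:
    - {"translation": [0,0,8],"twist": [0,0,0],"hand": 25}
    - {"translation": [0,0,18],"twist": [0,0,0],"hand": 25}
    - {"translation": [0,0,28],"twist": [0,0,0],"hand": 25}
    - {"translation": [0,0,38],"twist": [0,0,0],"hand": 25}
    - {"translation": [0,0,48],"twist": [0,0,0],"hand": 25}
    - {"translation": [0,0,58],"twist": [0,0,0],"hand": 25}
    - {"translation": [0,0,66],"twist": [0,0,0],"hand": 25}
    - {"translation": [0,0,70],"twist": [0,0,0],"hand": 25}
    - {"translation": [0,0,70],"twist": [0,0,0],"hand": 25}

```text
time: 5.37
tcp_pos: [0.5753, 0.1587, 0.1803]
tcp_rot: [[0.104, 0.995, -0.003], [0.995, -0.104, -0.002], [-0.002, -0.003, -1.0]]
wrist_force: [-0.2, 0.1, -3.6]
grip_width: 0.0338
```

```bash
python3 go.py 576.2 158.5 112 -6
```

```text
t 5.37 p [575.3 158.7 180.3] az -5.98 w 33.8 F [-0.2  0.1 -3.6]
trans [ 0.1  1.1 68.3] twist [-0.16  0.12  0.02]
```

>>> servo_tool:
  deltas:
    - {"translation": [0,0.5,8],"twist": [-0.2,0.1,0],"hand": 25}
    - {"translation": [0,1,18],"twist": [-0.2,0.1,0],"hand": 25}
    - {"translation": [0,1,28],"twist": [-0.2,0.1,0],"hand": 25}
    - {"translation": [0,1,38],"twist": [-0.2,0.1,0],"hand": 25}
    - {"translation": [0,1,46],"twist": [-0.2,0.1,0],"hand": 25}
    - {"translation": [0,1,54],"twist": [-0.2,0.1,0],"hand": 25}
    - {"translation": [0,1,60],"twist": [-0.2,0.1,0],"hand": 25}
    - {"translation": [0,1,62],"twist": [-0.2,0.1,0],"hand": 25}
    - {"translation": [0,1,62],"twist": [-0.2,0.1,0],"hand": 25}

```text
time: 6.12
tcp_pos: [0.5755, 0.1584, 0.1174]
tcp_rot: [[0.104, 0.995, -0.001], [0.995, -0.104, -0.001], [-0.001, -0.001, -1.0]]
wrist_force: [0.8, 0.3, -3.6]
grip_width: 0.0341
```

```bash
python3 go.py 576.2 158.5 111 -6
```

```text
t 6.12 p [575.5 158.4 117.4] az -5.98 w 34.1 F [ 0.8  0.3 -3.6]
trans [0.1 0.7 6.4] twist [-0.04  0.04  0.02]
```

Still free. Next I creep down until it touches.

>>> servo_tool:
  deltas:
    - {"translation": [0,0.5,2],"twist": [0,0,0],"hand": 25}
    - {"translation": [0,0.5,4],"twist": [0,0,0],"hand": 25}
    - {"translation": [0,0.5,5.5],"twist": [0,0,0],"hand": 25}
    - {"translation": [0,0.5,7],"twist": [0,0,0],"hand": 25}
    - {"translation": [0,0.5,7],"twist": [0,0,0],"hand": 25}

```text
time: 6.53
tcp_pos: [0.5769, 0.1583, 0.112]
tcp_rot: [[0.104, 0.995, 0.001], [0.995, -0.104, -0.001], [-0.001, 0.001, -1.0]]
wrist_force: [0.0, -0.3, 2.7]
grip_width: 0.0338
```

The force went from -3.6 to +2.7 N, so it is seated. I release and rise.

>>> servo_tool:
  deltas:
    - {"translation": [0,0,0],"twist": [0,0,0],"hand": 38}
    - {"translation": [0,0,0],"twist": [0,0,0],"hand": 50}
    - {"translation": [0,0,0],"twist": [0,0,0],"hand": 55}
    - {"translation": [0,0,0],"twist": [0,0,0],"hand": 55}
    - {"translation": [0,0,-10],"twist": [0,0,0],"hand": 55}
    - {"translation": [0,0,-30],"twist": [0,0,0],"hand": 55}
    - {"translation": [0,0,-60],"twist": [0,0,0],"hand": 55}
    - {"translation": [0,0,-95],"twist": [0,0,0],"hand": 55}
    - {"translation": [0,0,-110],"twist": [0,0,0],"hand": 55}

```text
time: 7.28
tcp_pos: [0.5793, 0.1589, 0.2276]
tcp_rot: [[0.104, 0.995, 0.008], [0.995, -0.104, 0.001], [0.002, 0.008, -1.0]]
wrist_force: [1.9, 0.8, 0.4]
grip_width: 0.0552
```

```bash
python3 go.py 497.3 -356.8 200 -73.2;  python3 -c "
from h import *
shot('wrist','w3')"
```

```text
t 7.28 p [579.3 158.9 227.6] az -5.97 w 55.2 F [1.9 0.8 0.4]
trans [-521.5  -28.2   26.5] twist [ 0.34 -0.35 67.23]
```

View pics/w3.png

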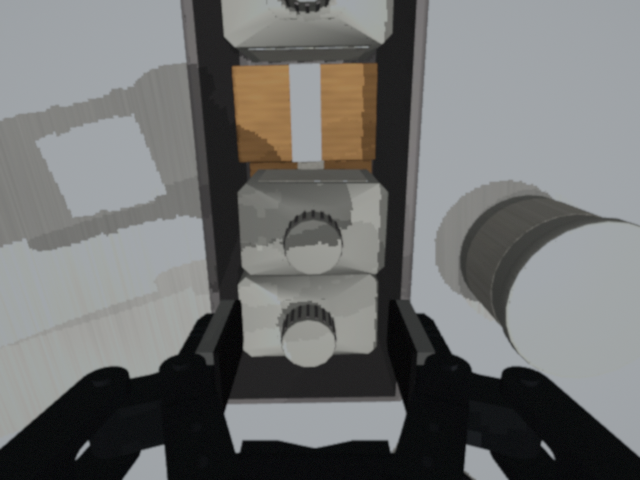

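The wrist view shows the tall flask upright in place 2, cap at (313,245), next to the packed one (308,335). The thick carton at (305,112) is free, so I go for the squat flask.

>>> servo_tool:
  deltas:
    - {"translation": [-22,-1,1],"twist": [0,0,3],"hand": 60}
    - {"translation": [-60,-3,3],"twist": [0,0,8],"hand": 60}
    - {"translation": [-100,-5,5],"twist": [0,-0.1,13],"hand": 60}
    - {"translation": [-140,-8,7],"twist": [0.1,-0.1,18],"hand": 60}
    - {"translation": [-180,-10,9],"twist": [0.1,-0.1,23],"hand": 60}
    - {"translation": [-220,-12,11],"twist": [0.1,-0.1,29],"hand": 60}
    - {"translation": [-260,-14,13],"twist": [0.2,-0.2,34],"hand": 60}
    - {"translation": [-300,-16,15],"twist": [0.2,-0.2,39],"hand": 60}
    - {"translation": [-340,-18,17],"twist": [0.2,-0.2,45],"hand": 60}
    - {"translation": [-380,-20,19],"twist": [0.3,-0.3,51],"hand": 60}
    - {"translation": [-420,-23,21],"twist": [0.3,-0.3,57],"hand": 60}
    - {"translation": [-455,-25,23],"twist": [0.3,-0.3,62],"hand": 60}

```text
time: 8.33
tcp_pos: [0.5081, -0.293, 0.2053]
tcp_rot: [[0.929, 0.37, 0.005], [0.37, -0.929, 0.0], [0.005, 0.002, -1.0]]
wrist_force: [0.5, 0.1, -0.2]
grip_width: 0.0598
```

```bash
python3 go.py 497.3 -356.8 130 -73.2; python3 - <<'E'
from h import *
Z=np.load('pics/w3.npz');P,d=Z['P'],Z['d']; z=np.where(d>0,P[...,2],-1)*1000
c=np.array([579.1,193.8]);a=np.radians(84.7);B=np.array([[np.cos(a),np.sin(a)],[-np.sin(a),np.cos(a)]])
L=(P[...,:2]*1000-c)@B.T
def col(n,k): 
    l=L[k]; print(n,k.sum(),np.percentile(l,[1,50,99],axis=0).round(1).tolist(),np.median(z[k]).round(1))
m=lambda u0,u1,v0,v1:(np.mgrid[0:480,0:640][1]>=u0)&(np.mgrid[0:480,0:640][1]<u1)&(np.mgrid[0:480,0:640][0]>=v0)&(np.mgrid[0:480,0:640][0]<v1)
col('thick',m(225,385,55,170)&(abs(z-56)<5)); col('tallcap',m(280,345,220,280)&(z>127)&(z<142)); col('p1cap',m(280,340,318,368)&(z>127)&(z<142))
col('tallbody',m(230,395,165,272)&(z>85)&(z<105)); col('p4front',m(215,400,0,70)&(z>60)&(z<110)); 
for s in(1,-1):
    k=m(170,440,0,300)&(z>134)&(z<147)&(abs(L[...,1]-s*58)<8); print(s,np.polyfit(L[k][:,0],L[k][:,1],1))
E
```

```text
t 8.33 p [ 508.1 -293.   205.3] az -68.29 w 59.8 F [ 0.5  0.1 -0.2]
trans [-34.   55.2  75.2] twist [ 0.08 -0.3   4.91]
thick 14270 [[4.2, -56.8], [39.6, 1.4], [77.6, 55.1]] 57.3
tallcap 2642 [[-55.7, -20.2], [-38.2, -3.3], [-22.6, 13.6]] 135.1
p1cap 2236 [[-122.6, -16.5], [-104.2, 0.7], [-89.1, 17.9]] 134.9
tallbody 6695 [[-68.9, -57.1], [-24.9, -10.1], [-2.9, 55.1]] 100.3
p4front 8552 [[67.9, -57.0], [85.5, -1.8], [103.2, 55.3]] 100.5
1 [7.20052209e-04 5.76608420e+01]
-1 [ 1.98848104e-03 -5.96873857e+01]
```

>>> servo_tool:
  deltas:
    - {"translation": [-12,18,25],"twist": [0,-0.3,2],"hand": 60}
    - {"translation": [-24,38,50],"twist": [0,-0.3,4],"hand": 60}
    - {"translation": [-34,55,75],"twist": [0,-0.3,4.9],"hand": 60}
    - {"translation": [-34,55,90],"twist": [0,-0.3,4.9],"hand": 60}
    - {"translation": [-34,55,95],"twist": [0,-0.3,4.9],"hand": 60}
    - {"translation": [-34,55,95],"twist": [0,-0.3,4.9],"hand": 60}
    - {"translation": [-34,55,95],"twist": [0,-0.3,4.9],"hand": 60}

```text
time: 8.92
tcp_pos: [0.4976, -0.3562, 0.1105]
tcp_rot: [[0.957, 0.29, 0.001], [0.29, -0.957, -0.001], [0.0, 0.001, -1.0]]
wrist_force: [-0.6, -0.2, -0.3]
grip_width: 0.0599
```

```bash
python3 go.py 497.3 -356.8 56 -73.2
```

```text
t 8.92 p [ 497.6 -356.2  110.5] az -73.16 w 59.9 F [-0.6 -0.2 -0.3]
trans [-0.4  0.4 54.5] twist [ 0.07 -0.01  0.04]
```

>>> servo_tool:
  deltas:
    - {"translation": [0,0.4,18],"twist": [0,0,0],"hand": 60}
    - {"translation": [0,0.4,36],"twist": [0,0,0],"hand": 60}
    - {"translation": [0,0.4,49],"twist": [0,0,0],"hand": 60}
    - {"translation": [0,0.4,54],"twist": [0,0,0],"hand": 60}
    - {"translation": [0,0.4,54],"twist": [0,0,0],"hand": 30}
    - {"translation": [0,0.4,54],"twist": [0,0,0],"hand": 25}
    - {"translation": [0,0.4,54],"twist": [0,0,0],"hand": 25}
    - {"translation": [0,0.4,54],"twist": [0,0,0],"hand": 25}
    - {"translation": [0,0.4,54],"twist": [0,0,0],"hand": 25}
    - {"translation": [0,0.4,54],"twist": [0,0,0],"hand": 25}

```text
time: 9.75
tcp_pos: [0.4986, -0.3571, 0.0577]
tcp_rot: [[0.957, 0.29, 0.002], [0.29, -0.957, -0.002], [0.002, 0.003, -1.0]]
wrist_force: [1.0, 0.8, 2.0]
grip_width: 0.0339
```

>>> servo_tool:
  deltas:
    - {"translation": [0,0,-8],"twist": [0,0,0],"hand": 25}
    - {"translation": [0,0,-25],"twist": [0,0,0],"hand": 25}
    - {"translation": [0,0,-50],"twist": [0,0,0],"hand": 25}
    - {"translation": [0,0,-78],"twist": [0,0,0],"hand": 25}
    - {"translation": [0,0,-106],"twist": [0,0,0],"hand": 25}
    - {"translation": [0,0,-134],"twist": [0,0,0],"hand": 25}
    - {"translation": [0,0,-160],"twist": [0,0,0],"hand": 25}
    - {"translation": [0,0,-175],"twist": [0,0,0],"hand": 25}
    - {"translation": [0,0,-180],"twist": [0,0,0],"hand": 25}
    - {"translation": [0,0,-180],"twist": [0,0,0],"hand": 25}

```text
time: 10.58
tcp_pos: [0.4986, -0.3573, 0.2395]
tcp_rot: [[0.957, 0.289, 0.005], [0.289, -0.957, -0.004], [0.003, 0.006, -1.0]]
wrist_force: [-0.1, -0.1, -3.1]
grip_width: 0.0343
```

```bash
python3 go.py 583.6 231 245 -5.3
```

```text
t 10.58 p [ 498.6 -357.3  239.5] az -73.18 w 34.3 F [-0.1 -0.1 -3.1]
trans [ 251.6 -538.5   -7.7] twist [ 3.900e-01  2.000e-02 -6.788e+01]
```

>>> servo_tool:
  deltas:
    - {"translation": [8,-18,-1],"twist": [0,0,-2],"hand": 25}
    - {"translation": [22,-47,-2],"twist": [0,0,-6],"hand": 25}
    - {"translation": [36,-78,-3],"twist": [0.1,0,-10],"hand": 25}
    - {"translation": [51,-109,-4],"twist": [0.1,0,-14],"hand": 25}
    - {"translation": [65,-140,-5],"twist": [0.1,0,-18],"hand": 25}
    - {"translation": [80,-171,-6],"twist": [0.1,0,-22],"hand": 25}
    - {"translation": [94,-202,-7],"twist": [0.2,0,-26],"hand": 25}
    - {"translation": [109,-233,-8],"twist": [0.2,0,-30],"hand": 25}
    - {"translation": [123,-264,-9],"twist": [0.2,0,-34],"hand": 25}
    - {"translation": [138,-295,-10],"twist": [0.2,0,-38],"hand": 25}
    - {"translation": [152,-326,-10],"twist": [0.3,0,-42],"hand": 25}
    - {"translation": [162,-347,-10],"twist": [0.3,0,-46],"hand": 25}

```text
time: 11.58
tcp_pos: [0.5516, 0.0247, 0.2456]
tcp_rot: [[0.452, 0.892, -0.003], [0.892, -0.452, 0.001], [-0.0, -0.003, -1.0]]
wrist_force: [-0.4, 0.0, -2.6]
grip_width: 0.0343
```

```bash
python3 go.py 583.6 231 245 -5.3
```

```text
t 11.58 p [551.6  24.7 245.6] az -26.9 w 34.3 F [-0.4  0.  -2.6]
trans [198.5 -64.7   0.7] twist [-1.80e-01 -1.00e-02 -2.16e+01]
```

>>> servo_tool:
  deltas:
    - {"translation": [26,-8,0],"twist": [0,0,-4],"hand": 25}
    - {"translation": [55,-17,-1],"twist": [0,0,-8],"hand": 25}
    - {"translation": [85,-27,-2],"twist": [-0.1,0,-12],"hand": 25}
    - {"translation": [115,-37,-2],"twist": [-0.1,0,-16],"hand": 25}
    - {"translation": [145,-47,-2],"twist": [-0.2,0,-20],"hand": 25}
    - {"translation": [172,-56,-2],"twist": [-0.2,0,-21.6],"hand": 25}
    - {"translation": [192,-62,-2],"twist": [-0.2,0,-21.6],"hand": 25}
    - {"translation": [199,-65,-2],"twist": [-0.2,0,-21.6],"hand": 25}
    - {"translation": [199,-65,-2],"twist": [-0.2,0,-21.6],"hand": 25}
    - {"translation": [199,-65,-2],"twist": [-0.2,0,-21.6],"hand": 25}

```text
time: 12.42
tcp_pos: [0.5824, 0.2307, 0.2457]
tcp_rot: [[0.092, 0.996, -0.003], [0.996, -0.092, -0.002], [-0.003, -0.003, -1.0]]
wrist_force: [0.4, -0.1, -2.4]
grip_width: 0.0339
```

```bash
python3 go.py 583.6 231 245 -5.3;python3 -c "
from h import *
Z=shot('wrist','w4'); P,d=Z[2],Z[1]
z=np.where(d>0,P[...,2],-1)*1000; s=arm.observe();t=s['tcp_pos']*1000;R=np.array(s['tcp_rot'])
zt=z[350,315];print('zt',zt)
k=np.zeros(z.shape,bool);k[270:420,255:375]=1;k&=abs(z-zt)<4;n=cv2.connectedComponents(k.astype(np.uint8))[1];k=n==n[350,315];q=P[k][:,:2].mean(0)*1000;print('cap rel tool',(q-t[:2])@R[:2,:2])
b=np.zeros(z.shape,bool);b[180:330,185:450]=1;k=b&(z>zt-44)&(z<zt-20);print(cv2.minAreaRect(P[k][:,:2].astype(np.float32)*1000))
"
```

```text
t 12.42 p [582.4 230.7 245.7] az -5.26 w 33.9 F [ 0.4 -0.1 -2.4]
trans [0.4 1.1 0.7] twist [-0.17  0.15  0.04]
zt 267.6988195258035
cap rel tool [2.35421763 0.11604995]
((583.4013061523438, 239.11941528320312), (50.069496154785156, 102.6559829711914), 84.71167755126953)
```

View pics/w4.png

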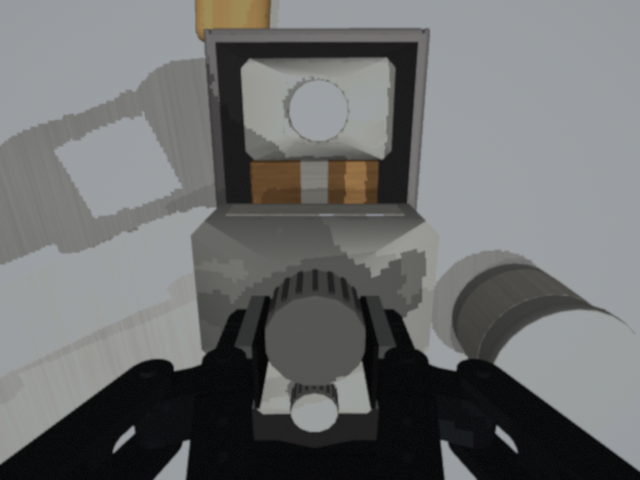

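The squat flask hangs level with its cap at (315,335), about 2 mm forward in the jaws. The free place and p4's cap (318,110) are beyond it. I shift 2 mm back and lower.

>>> servo_tool:
  deltas:
    - {"translation": [-1,0.7,2],"twist": [-0.2,0.1,0],"hand": 25}
    - {"translation": [-1.7,1.2,6],"twist": [-0.2,0.1,0],"hand": 25}
    - {"translation": [-1.7,1.2,14],"twist": [-0.2,0.1,0],"hand": 25}
    - {"translation": [-1.7,1.2,24],"twist": [-0.2,0.1,0],"hand": 25}
    - {"translation": [-1.7,1.2,34],"twist": [-0.2,0.1,0],"hand": 25}
    - {"translation": [-1.7,1.2,44],"twist": [-0.2,0.1,0],"hand": 25}
    - {"translation": [-1.7,1.2,52],"twist": [-0.2,0.1,0],"hand": 25}
    - {"translation": [-1.7,1.2,56],"twist": [-0.2,0.1,0],"hand": 25}
    - {"translation": [-1.7,1.2,56],"twist": [-0.2,0.1,0],"hand": 25}

```text
time: 13.22
tcp_pos: [0.5825, 0.228, 0.1881]
tcp_rot: [[0.092, 0.996, -0.002], [0.996, -0.092, -0.002], [-0.002, -0.002, -1.0]]
wrist_force: [0.0, 0.2, -2.6]
grip_width: 0.0339
```

```bash
python3 go.py 583.4 229 112 -5.3
```

```text
t 13.22 p [582.5 228.  188.1] az -5.31 w 33.9 F [ 0.   0.2 -2.6]
trans [ 1.2  1.  76.1] twist [-0.11  0.11 -0.01]
```

>>> servo_tool:
  deltas:
    - {"translation": [1,1,8],"twist": [-0.1,0.1,0],"hand": 25}
    - {"translation": [1.2,1,18],"twist": [-0.1,0.1,0],"hand": 25}
    - {"translation": [1.2,1,28],"twist": [-0.1,0.1,0],"hand": 25}
    - {"translation": [1.2,1,38],"twist": [-0.1,0.1,0],"hand": 25}
    - {"translation": [1.2,1,48],"twist": [-0.1,0.1,0],"hand": 25}
    - {"translation": [1.2,1,58],"twist": [-0.1,0.1,0],"hand": 25}
    - {"translation": [1.2,1,65],"twist": [-0.1,0.1,0],"hand": 25}
    - {"translation": [1.2,1,69],"twist": [-0.1,0.1,0],"hand": 25}
    - {"translation": [1.2,1,69],"twist": [-0.1,0.1,0],"hand": 25}

```text
time: 13.97
tcp_pos: [0.5825, 0.2287, 0.1175]
tcp_rot: [[0.093, 0.996, -0.003], [0.996, -0.093, -0.001], [-0.001, -0.003, -1.0]]
wrist_force: [-1.1, 0.6, -2.5]
grip_width: 0.0338
```

>>> servo_tool:
  deltas:
    - {"translation": [0,0.5,2],"twist": [0,0,0],"hand": 25}
    - {"translation": [0,0.5,4],"twist": [0,0,0],"hand": 25}
    - {"translation": [0,0.5,5.5],"twist": [0,0,0],"hand": 25}
    - {"translation": [0,0.5,6],"twist": [0,0,0],"hand": 25}
    - {"translation": [0,0.5,6],"twist": [0,0,0],"hand": 25}

```text
time: 14.38
tcp_pos: [0.5835, 0.2287, 0.1137]
tcp_rot: [[0.092, 0.996, -0.002], [0.996, -0.092, -0.001], [-0.001, -0.002, -1.0]]
wrist_force: [-2.3, -2.1, 4.5]
grip_width: 0.0339
```

It is seated (force -2.5 to +4.5 N). I release and rise.

>>> servo_tool:
  deltas:
    - {"translation": [0,0,0],"twist": [0,0,0],"hand": 38}
    - {"translation": [0,0,0],"twist": [0,0,0],"hand": 50}
    - {"translation": [0,0,0],"twist": [0,0,0],"hand": 55}
    - {"translation": [0,0,0],"twist": [0,0,0],"hand": 55}
    - {"translation": [0,0,-10],"twist": [0,0,0],"hand": 55}
    - {"translation": [0,0,-30],"twist": [0,0,0],"hand": 55}
    - {"translation": [-25,0,-60],"twist": [0,0,0],"hand": 55}
    - {"translation": [-60,0,-90],"twist": [0,0,0],"hand": 40}
    - {"translation": [-95,0,-110],"twist": [0,0,0],"hand": 20}
    - {"translation": [-125,0,-120],"twist": [0,0,0],"hand": 0}
    - {"translation": [-140,0,-120],"twist": [0,0,0],"hand": 0}
    - {"translation": [-140,0,-120],"twist": [0,0,0],"hand": 0}

```text
time: 15.38
tcp_pos: [0.5716, 0.0863, 0.2363]
tcp_rot: [[0.096, 0.995, 0.002], [0.995, -0.096, -0.002], [-0.002, 0.002, -1.0]]
wrist_force: [-0.2, -0.1, -0.2]
grip_width: 0.0001
```

```bash
python3 go.py 565 46 200 -5.3;python3 -c "
from h import *
im,d,P=shot('wrist','w5'); z=np.where(d>0,P[...,2],-1)*1000
c=np.array([579.1,193.8]);a=np.radians(84.7);B=np.array([[np.cos(a),np.sin(a)],[-np.sin(a),np.cos(a)]])
L=(P[...,:2]*1000-c)@B.T
for x in(-109.5,-36.5,36.5,109.5):
    k=(abs(z-135)<8)&(abs(L[...,0]-x)<26)&(abs(L[...,1])<26); print(x,k.sum(),L[k].mean(0) if k.any() else '',np.percentile(z[k],[5,50,95]) if k.any() else '')
for s in(1,-1):
    k=(abs(z-140)<6)&(abs(L[...,1]-s*58)<6)&(abs(L[...,0])<140); print(s,k.sum(),np.median(z[k]),np.polyfit(L[k][:,0],L[k][:,1],1))
"
```

```text
t 15.38 p [571.6  86.3 236.3] az -5.52 w 0.1 F [-0.2 -0.1 -0.2]
trans [-40.7  -2.8  36.4] twist [ 0.13  0.09 -0.22]
-109.5 2584 [-105.12076547    0.58433657] [131.7121704  135.05886243 136.16405697]
-36.5 3147 [-39.18803381  -3.3544997 ] [133.6638154  135.17273412 136.29391794]
36.5 642 [20.39920222 -1.41228383] [128.24619522 134.5963251  136.18690524]
109.5 0  
1 3796 140.36493585572015 [1.49287736e-03 5.76885746e+01]
-1 3489 140.56487592788164 [ 7.14335648e-04 -5.93637067e+01]
```

View pics/w5.png

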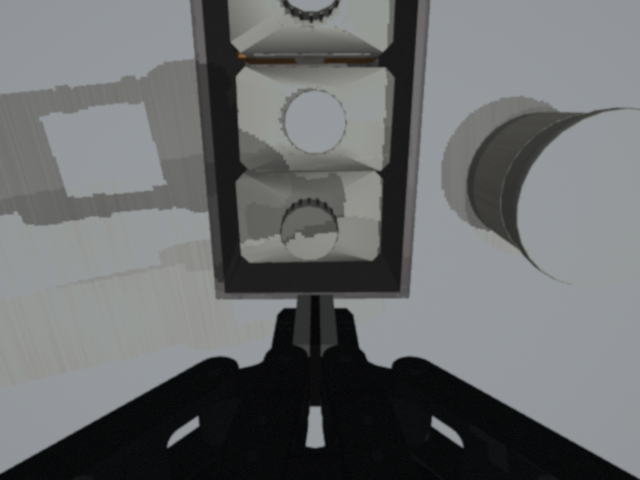

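All four caps seen so far are at about z 135.1 mm against a rim at 140.4 mm. The tall flask at (315,120) and the packed one at (308,230) are upright, and the squat one is just visible at the top. Now I go to the front rim with closed fingers.

>>> servo_tool:
  deltas:
    - {"translation": [-15,-1,10],"twist": [0.1,0.1,-0.2],"hand": 0}
    - {"translation": [-32,-2,28],"twist": [0.1,0.1,-0.2],"hand": 0}
    - {"translation": [-40,-2,48],"twist": [0.1,0.1,-0.2],"hand": 0}
    - {"translation": [-40,-2,66],"twist": [0.1,0.1,-0.2],"hand": 0}
    - {"translation": [-40,-2,80],"twist": [0.1,0.1,-0.2],"hand": 0}
    - {"translation": [-40,-2,84],"twist": [0.1,0.1,-0.2],"hand": 0}
    - {"translation": [-40,-2,84],"twist": [0.1,0.1,-0.2],"hand": 0}

```text
time: 16.02
tcp_pos: [0.5639, 0.0495, 0.1493]
tcp_rot: [[0.091, 0.996, -0.006], [0.996, -0.091, 0.002], [0.002, -0.006, -1.0]]
wrist_force: [0.2, -0.7, 0.3]
grip_width: -0.0002
```

```bash
python3 go.py 566.3 46.4 140 -5.3
```

```text
t 16.02 p [563.9  49.5 149.3] az -5.22 w -0.2 F [ 0.2 -0.7  0.3]
trans [-2.9  2.7  9.2] twist [-0.32 -0.09  0.08]
```

>>> servo_tool:
  deltas:
    - {"translation": [-3,2.5,3],"twist": [-0.3,-0.1,0],"hand": 0}
    - {"translation": [-3,2.5,6],"twist": [-0.3,-0.1,0],"hand": 0}
    - {"translation": [-3,2.5,8],"twist": [-0.3,-0.1,0],"hand": 0}
    - {"translation": [-3,2.5,10],"twist": [-0.3,-0.1,0],"hand": 0}
    - {"translation": [-3,2.5,11],"twist": [-0.3,-0.1,0],"hand": 0}
    - {"translation": [-3,2.5,12],"twist": [-0.3,-0.1,0],"hand": 0}

```text
time: 16.52
tcp_pos: [0.5668, 0.0465, 0.1398]
tcp_rot: [[0.091, 0.996, 0.001], [0.996, -0.091, 0.0], [0.0, 0.001, -1.0]]
wrist_force: [-5.5, 0.8, 15.6]
grip_width: 0.0004
```

```bash
python3 go.py 566.3 46.4 138 -5.3
```

```text
t 16.52 p [566.8  46.5 139.8] az -5.22 w 0.4 F [-5.5  0.8 15.6]
trans [-0.1 -0.5  1.8] twist [ 0.03 -0.01  0.08]
```

There is a firm 15.6 N contact on the front rim at z 139.8 mm. I ease up about 4 mm and sweep.

>>> servo_tool:
  deltas:
    - {"translation": [0,0,-3],"twist": [0,0,0],"hand": 0}
    - {"translation": [8,0,-4],"twist": [0,0,0],"hand": 0}
    - {"translation": [24,0,-4],"twist": [0,0,0],"hand": 0}
    - {"translation": [40,0,-4],"twist": [0,0,0],"hand": 0}
    - {"translation": [56,0,-4],"twist": [0,0,0],"hand": 0}
    - {"translation": [72,0,-4],"twist": [0,0,0],"hand": 0}
    - {"translation": [88,0,-4],"twist": [0,0,0],"hand": 0}
    - {"translation": [104,0,-4],"twist": [0,0,0],"hand": 0}
    - {"translation": [120,0,-4],"twist": [0,0,0],"hand": 0}
    - {"translation": [136,0,-4],"twist": [0,0,0],"hand": 0}
    - {"translation": [148,0,-4],"twist": [0,0,0],"hand": 0}
    - {"translation": [148,0,-4],"twist": [0,0,0],"hand": 0}

```text
time: 17.52
tcp_pos: [0.5805, 0.1965, 0.144]
tcp_rot: [[0.089, 0.996, 0.001], [0.996, -0.089, 0.001], [0.001, 0.001, -1.0]]
wrist_force: [-1.1, -0.6, -0.0]
grip_width: -0.0003
```

```bash
python3 go.py 593.7 341.2 144 -5.3
```

```text
t 17.52 p [580.5 196.5 144. ] az -5.09 w -0.3 F [-1.1 -0.6 -0. ]
trans [145.3   0.3   0.2] twist [ 0.07 -0.08  0.21]
```

>>> servo_tool:
  deltas:
    - {"translation": [8,0,0],"twist": [0,0,0.1],"hand": 0}
    - {"translation": [22,0,0],"twist": [0,0,0.2],"hand": 0}
    - {"translation": [38,0,0],"twist": [0,0,0.2],"hand": 0}
    - {"translation": [54,0,0],"twist": [0,0,0.2],"hand": 0}
    - {"translation": [70,0,0],"twist": [0,0,0.2],"hand": 0}
    - {"translation": [86,0,0],"twist": [0,0,0.2],"hand": 0}
    - {"translation": [102,0,0],"twist": [0,0,0.2],"hand": 0}
    - {"translation": [118,0,0],"twist": [0,0,0.2],"hand": 0}
    - {"translation": [134,0,0],"twist": [0,0,0.2],"hand": 0}
    - {"translation": [146,0,0],"twist": [0,0,0.2],"hand": 0}
    - {"translation": [150,0,0],"twist": [0,0,0.2],"hand": 0}
    - {"translation": [150,0,0],"twist": [0,0,0.2],"hand": 0}

```text
time: 18.52
tcp_pos: [0.5937, 0.3472, 0.144]
tcp_rot: [[0.091, 0.996, 0.002], [0.996, -0.091, 0.001], [0.001, 0.001, -1.0]]
wrist_force: [-0.1, -0.0, -1.0]
grip_width: -0.0001
```

>>> servo_tool:
  deltas:
    - {"translation": [0,0,-10],"twist": [0,0,0],"hand": 0}
    - {"translation": [0,0,-35],"twist": [0,0,0],"hand": 0}
    - {"translation": [0,0,-70],"twist": [0,0,0],"hand": 0}
    - {"translation": [0,0,-110],"twist": [0,0,0],"hand": 0}
    - {"translation": [-35,0,-140],"twist": [0,0,0],"hand": 0}
    - {"translation": [-70,0,-160],"twist": [0,0,0],"hand": 0}
    - {"translation": [-105,0,-170],"twist": [0,0,0],"hand": 0}
    - {"translation": [-140,0,-170],"twist": [0,0,0],"hand": 0}
    - {"translation": [-175,0,-170],"twist": [0,0,0],"hand": 0}
    - {"translation": [-190,0,-170],"twist": [0,0,0],"hand": 0}
    - {"translation": [-190,0,-170],"twist": [0,0,0],"hand": 0}
    - {"translation": [-190,0,-170],"twist": [0,0,0],"hand": 0}

```text
time: 19.52
tcp_pos: [0.5762, 0.157, 0.3144]
tcp_rot: [[0.093, 0.996, 0.002], [0.996, -0.093, 0.002], [0.003, 0.002, -1.0]]
wrist_force: [-0.7, 0.4, 0.0]
grip_width: -0.0
```

```bash
python3 -c "
from h import *
im,d,P=shot('wrist','w6'); z=np.where(d>0,P[...,2],-1)*1000
c=np.array([579.1,193.8]);a=np.radians(84.7);B=np.array([[np.cos(a),np.sin(a)],[-np.sin(a),np.cos(a)]])
L=(P[...,:2]*1000-c)@B.T
for x in(-109.5,-36.5,36.5,109.5):
    k=(abs(z-135)<5)&(abs(L[...,0]-x)<26)&(abs(L[...,1])<26); print(x,k.sum(),L[k].mean(0) if k.any() else '',np.percentile(z[k],[5,50,95]) if k.any() else '')
k=(abs(abs(L[...,1])-58)<5)&(abs(z-140)<6);print('rim',np.median(z[k]))
"
```

```text
-109.5 1048 [-101.78951694    0.79563589] [131.89925208 134.94106258 136.23474256]
-36.5 1534 [-38.64067909  -3.23941143] [133.3520864  135.06365229 136.31209495]
36.5 1844 [35.3734212  -1.41684762] [133.5927656  135.1969439  136.39220047]
109.5 1286 [103.8848612  -1.827153 ] [132.37725428 135.18862955 136.54452776]
rim 140.55824127628767
```

View pics/w6.png

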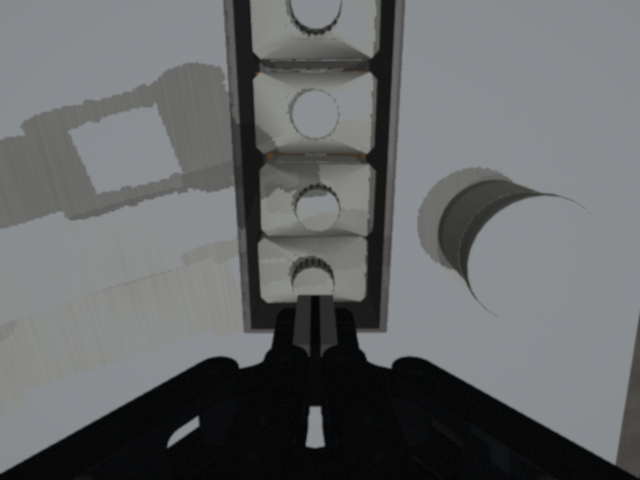

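The view shows all four flasks upright in a row: caps at (313,275), (317,208), (314,113) and (314,10), all about 5.4 mm below the rim. The arm is clear, so I hand in.

```bash
python3 -c "
from bench import arm
print(arm.finish_job())"
```

```text
the job is handed in; nothing more can be done
None
```

The bin is packed and the job is handed in, at about 19.6 s of the 72 s; the hand-in gives no verdict.

- **Packing:** The tall flask stands on the thin carton in place 2, and the squat flask on the thick carton in place 3. I gripped both by their caps and lowered each until the wrist force showed contact, then let go.
- **Sweep:** The closed fingertips touched the middle of the front rim at about 15.6 N, with the TCP at 139.8 mm. They then passed along the bin's middle about 4 mm above the rim to just past the back wall. The wrist force read about 1 N or less where I checked, at mid-sweep and at the end.
- **Last look:** All four caps measured about 135 mm high against a rim at 140.5 mm, so roughly 5 mm below it. The tall and squat caps were within about 2 mm of their places along the bin and 1–3 mm off its middle line across.
- **Not fully checked:**
  - I didn't measure the flasks' final tilt; they look upright in the last image.
  - Once the flasks were in, I couldn't see the cartons well enough to measure them. The squat flask's place and the carton differed by up to about 4 mm in the earlier wrist views, well inside the 20 mm allowed.
  - I didn't measure the other bench items again. No move went near them, apart from passing above the bench with clearance.

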